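Spray a panel edge, then hold a spring clip open around it

TASK

First press the red nozzle on the spray adhesive can in the stand all the way down and let it come back up. Then take the green spring clip off its rack by squeezing its handles, and hold it squeezed wide open, upright and still, straddling the top edge of the white panel near the middle, with one jaw on each side and reaching roughly half the jaws' length down over the edge, touching neither the panel nor the stand, ready for a strip to be slipped in. Finish while still holding it there open, and leave the glue bottle and the screw box alone.

Things in the scene. Friction and masses are not known exactly. Their poses are not given: they have to be found in the camera images.
- clip: Loose green spring clip, handles up, jaws down: 62 (y, over the handles) x 28 (x) x 112 mm, about 90 g. Origin on its pivot barrel (16 mm thick, 30 mm along x); y: the jaws open and the handles are squeezed along it; z up to the handles. At the start its jaws grip the rack's strip and the barrel rests on the strip's top edge; squeeze, then lift straight up (44 mm clears the strip).
- clip_handles (a point): Midpoint between the handle ends, 55 mm above the pivot. Each handle ends in a black round bar 10 mm thick, 28 mm long along clip x, centred 26 mm from here along clip +-y (62 mm over all on the strip, 27 mm fully squeezed, at a hard stop). Squeeze the bars together along clip y from above; handles lean inward below, so fingertips may reach 30 mm lower beside them.
- clip_mouth (a point): Midpoint between the jaw tips, 50 mm below the pivot on the clip's z (jaws end 52 mm below it). From here up to the barrel the mouth is 42 mm deep. Jaws 24 mm wide along clip x; the gap between the tips is 6 mm on the strip and about 34 mm fully open.
- clip_lever (a joint): Opening angle of each clip lever (both move alike): 0 rad with the jaws on the rack's strip, -0.06 shut on nothing, 0.30 fully squeezed open (a hard stop). A spring shuts it: about 4 N on each handle end holds it at 0, about 10 N holds it at 0.30. A grip of some 20 N keeps it against the stop.
- clip_rack: Fixed rack: dark wooden foot 150 x 80 x 14 mm with an upright light-wood strip 130 mm long (x), 6 mm thick (y), its top edge 75 mm above the bench. Origin at the centre of the foot's underside; x along the strip, z up.
- board_edge (a point): Middle of the top edge of the white panel, fixed upright in the spray stand; 118 mm above the bench. The panel is 120 mm long along this frame's x, 5 mm thick along y, z up; between 36 mm and 118 mm above the bench its faces are free. The can stands 95 mm from the panel on the +y side.
- spray_stand: Fixed stand: plywood base 150 (x) x 190 (y) x 14 mm carrying the white panel (in the plane y = -45 mm) and, at y = +50 mm, a blue and white spray can 53 mm in diameter, 130 mm to the top of its metal shoulder. Origin at the centre of the base's underside, z up.
- nozzle_top (a point): Centre of the flat top of the red round nozzle cap on the can, 21 mm in diameter, 152 mm above the bench when up. z up.
- nozzle (a joint): Travel of the nozzle cap, m: 0 up, 0.006 fully down; it springs back. It takes about 2 N to start it and 6 N to press it fully down.
- glue_bottle: White glue bottle with an orange tip and red label, 57 mm in diameter, 166 mm tall, loose bystander; origin at the centre of its underside.
- screw_box_1: Yellow and dark blue cardboard screw box 55 x 85 x 45 mm, loose bystander; origin at the centre of its underside.
Things that resemble listed ones, but are neither listed nor needed, are in the scene too. There is more than one size of the clip; the job needs the largest.

How it is judged:
By the outcome, as a careful person would: the job done as asked, in the order asked, and still so for the second after the job is handed in, while the arm keeps its last pose, push and grip.
It also fails if it takes over 56 s, if anything falls off the work surface, if the arm or the gripper's body presses on something with over 40 N, if the wrist force passes 120 N, or if a joint passes its speed limit or range.

ROBOT

A 6-joint arm with a two-finger parallel gripper is mounted at the origin on a cart in front of the work surface, level with it; the furniture and walls round the work are solid. World frame = base frame: x ahead of the robot, y to its left, z up, the work surface at z = 0. Lengths are in mm, angles in rad, forces in N, time in s.
With the tool pointing down it reaches from about 200 to 875 mm from the base axis. Payload 3.4 kg.
Tool frame: the origin (TCP) lies between the finger pads; the fingertips stand 19 mm ahead of it and the grasp point (between the pads) is the TCP; x points along the fingers, y is the direction in which the jaws open and shut, and the axes are right-handed (so a half turn about x gives the same grasp; the last joint's range is limited). The gripper opens to 94 mm and grips with 3 to 60 N. Pads are 16 mm wide; open, the fingers measure 119 mm over their backs; the gripper's body (75 mm by 177 mm) begins 78 mm behind the grasp point.
Start: joints at [1.004, 0.276, 1.505, -0, 1.361, -0.121], TCP at [247.949, 518.83, 224.493] pointing down, gripper open.
Joint ranges: [-2.89, 2.89], [-0.75, 2.08], [0.22, 2.7], [-1.18, 4.32], [0.11, 2.71], [-2.7, 2.7]. Speed limits (rad/s): [2.57, 2.57, 3.14, 3.14, 3.14, 3.14].

INTERFACE

Orientations are given as [roll, pitch, yaw] about the fixed x, y, z axes, in that order (R = Rz(yaw) Ry(pitch) Rx(roll)).
In Python, from rig import arm gives the robot as it stands. The module is installed in compiled form; this text tells all that it offers.
- The arm moves only by the tool arm_command, never from a script. Its argument "steps" is a list that holds one entry, the list of rows, each a list of 5 numbers: the finger opening in mm, from 0 to 94, then the shift along the tool's x, y, z as a fraction of full scale, then the turn about the tool's x as a fraction of full scale. In form: [[[grip, x, y, z, roll], ...]]. A call has 1 to 10 rows; each row shifts and turns the commanded pose from where the row before left it, along the tool's axes as they then stand; what a row does not reach is not made up. Full scale, the value 1, is 400 mm for a shift and 45 degrees for a turn. A row lasts 1/8 s, in which the tool goes at most 62.5 mm and 10.7 degrees, less where a joint would pass 70% of its speed; a pose out of reach is approached as far as the arm can. A call with a number of a shift or a turn outside -1 to 1 is refused whole. A call with a gripper value outside its range is refused whole. The fingers move at their own pace and stop on an object; "force" is the grip in N (left out, the last holds). Time passes only in rows, so rows that do not move let the fingers close. It gives the time, the measured TCP pose, the force and the opening at its end, in the units of the state.
- arm.state(): the state, without advancing time (a new reading comes with each control period).
- arm.capture(name): name is "scene" or "top"; returns a dict with "frame" (480x640x3 uint8, red, green, blue), "range_z" (480x640 float32, mm along the optical axis (not along the pixel's ray), 0 where there is no reading), "fx", "fy", "cx", "cy" (pixels), "T" (4x4, takes a point from camera to world coordinates). Camera axes: x right, y down, z forward; pixel columns grow to the right and rows downward; lengths in mm; the calibration is good to about 2 mm. A picture is of the moment at which its call begins.
- arm.close_job(): hands the job in, once; it reports no verdict.
The state is a dict: "clock": time; "q": joint angles; "joint_vel": joint speeds; "joint_torque": joint torques, N m; "position": TCP position; "orientation": TCP orientation; "wrist_force": force on the tool from outside, world axes, zero at the start; "wrist_torque": the same for the moment, N m; "opening": finger opening in mm.
Only numpy, scipy, OpenCV 4.12 (cv2) and the standard library are available. Lean on these libraries where they do the work, as an engineer would, in place of code of your own. Each camera call takes 0.05 s, during which the arm holds its last target.

## Working session

There is one attempt and no reset: what is moved stays moved. The work goes in short steps, Python scripts to look and compute and a tool call to move; the robot and the scene stay as the last step left them, time stands still between calls to the robot, and variables do not carry over. Pictures are saved under pics/ and viewed, and the job is handed in when it is done.

Besides the shell and the picture viewer there is one more tool, called after "Request:" as name(argument=value, ...), one argument or row to a line, values as JSON. arm_command: Moves the arm, as the interface text tells. Shift numbers are shares of 400 mm and turn numbers shares of 45 degrees, none past 1 either way. Its arguments: {"type":"object","properties":{"steps":{"type":"array"},"force":{"type":"number"}},"required":["steps"]}

```bash
mkdir -p pics; cat > h.py <<'E'
import numpy as np, cv2
from rig import arm
def cap(n):
    c=arm.capture(n); return c
def save(c,f): cv2.imwrite('pics/'+f,c['frame'][:,:,::-1])
def pts(c):
    z=c['range_z']; v,u=np.mgrid[0:480,0:640]
    P=np.stack([(u-c['cx'])/c['fx']*z,(v-c['cy'])/c['fy']*z,z,np.ones_like(z)],-1)
    W=P@np.array(c['T']).T
    W=W[...,:3]; W[z==0]=np.nan
    return W
E
python3 - <<'E'
from h import *
for n in ('scene','top'):
    c=cap(n); save(c,n+'0.png'); np.savez('pics/'+n+'0.npz',**c); print(n,c['fx'],c['cx'],c['cy'],np.round(c['T'],3).tolist())
print(arm.state())
E
```

```text
scene 448.27551657764616 308.6320249601882 238.799637055167 [[0.683, -0.5, 0.532, -5.715], [-0.73, -0.476, 0.49, -535.517], [0.009, -0.723, -0.69, 766.599], [0.0, 0.0, 0.0, 1.0]]
top 593.8800458285446 307.0837703536834 237.06567413921658 [[-0.019, -0.812, 0.584, -281.427], [-1.0, 0.017, -0.009, -72.191], [-0.002, -0.584, -0.812, 1251.042], [0.0, 0.0, 0.0, 1.0]]
{'clock': 0.1, 'q': array([ 1.00397817e+00,  2.76483566e-01,  1.50599477e+00, -3.16288037e-06,
        1.36069511e+00, -1.21011434e-01]), 'joint_vel': array([ 0.00239895, -0.00149329, -0.00334813,  0.00108361,  0.00022564,
        0.00144974]), 'joint_torque': array([ 5.03103820e-04, -4.05453014e+01, -2.37777758e+01,  7.02576013e-02,
        2.98475032e-02, -1.53067003e-05]), 'position': array([247.68526391, 518.38955009, 223.72338624]), 'orientation': array([-1.6898516 ,  1.56921553, -2.13565766]), 'wrist_force': array([-0.53979919, -0.39508438,  0.28074936]), 'wrist_torque': array([-0.01632089, -0.02991114, -0.07782305]), 'opening': 94.33003701684277}
```

View pics/scene0.png

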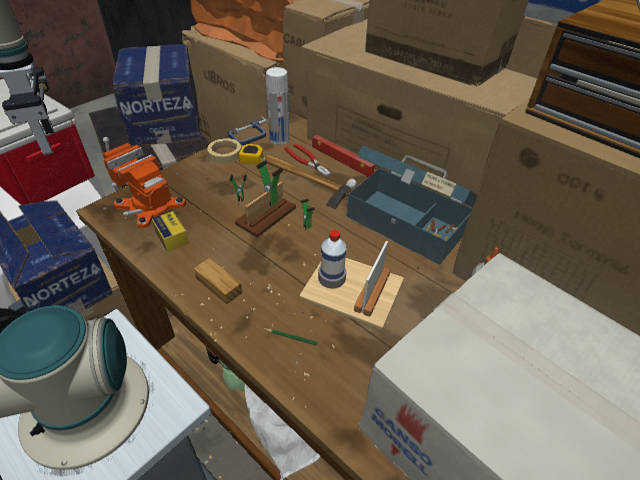

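View pics/top0.png

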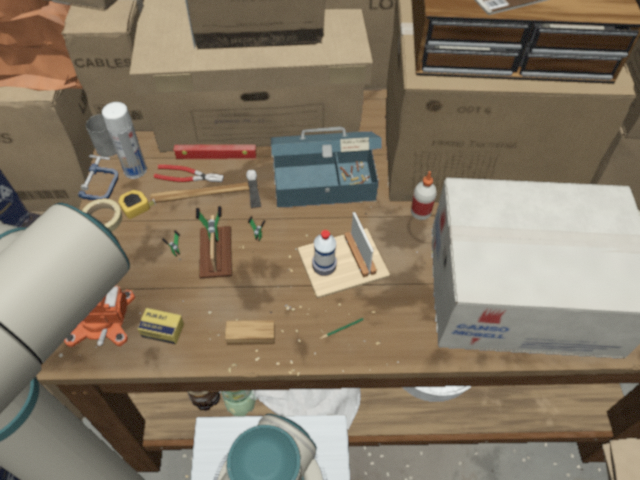

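The scene view shows the can at (333,258), the panel at (375,272) and the rack with the big clip at (268,185). In the top view they are at (324,252), (362,243) and (209,224). Smaller clips stand on the bench beside the rack.

```bash
python3 - <<'E'
from h import *
s=dict(np.load('pics/scene0.npz')); t=dict(np.load('pics/top0.npz'))
a=cv2.resize(s['frame'][140:330,210:420],None,fx=3.8,fy=3.15,interpolation=cv2.INTER_CUBIC)
b=cv2.resize(t['frame'][190:300,150:400],None,fx=3.2,fy=3.2,interpolation=cv2.INTER_CUBIC)
cv2.imwrite('pics/sc.png',a[:,:,::-1]);cv2.imwrite('pics/tc.png',b[:,:,::-1])
for n,c in (('s',s),('t',t)):
    W=pts(c); hsv=cv2.cvtColor(c['frame'],cv2.COLOR_RGB2HSV); H,S,V=cv2.split(hsv)
    print(n)
    def rep(name,m):
        k,l,st,ce=cv2.connectedComponentsWithStats(m.astype(np.uint8))
        for i in range(1,k):
            if st[i,4]>=12:
                w=W[l==i]; w=w[~np.isnan(w[:,0])]
                if len(w)and np.abs(w[:,1]).max()<900: print(name,st[i],ce[i].round(1),np.median(w,0).round(),w.min(0).round(),w.max(0).round())
    roi=(W[...,0]>200)&(W[...,0]<900)&(np.abs(W[...,1])<600)&(W[...,2]>15)
    rep('green',(H>45)&(H<85)&(S>90)&(V>40)&roi)
    rep('red',((H<6)|(H>174))&(S>150)&(V>110)&roi&(W[...,2]>120))
    rep('white',(S<45)&(V>120)&roi&(W[...,2]>40)&(W[...,2]<135))
E
```

```text
s
green [259 165  12  21 133] [264.5 174.6] [593. 166. 111.] [580. 158.  87.] [604. 177. 136.]
green [270 174  10  31 178] [273.8 189.4] [594. 138.  78.] [583. 124.  25.] [607. 148. 129.]
green [231 178   7  13  29] [234.3 183.9] [561. 255.  54.] [553. 249.  36.] [572. 261.  71.]
green [241 181   4  16  25] [242.  188.4] [573. 239.  41.] [568. 232.  18.] [578. 245.  67.]
green [302 201  11  24 136] [306.7 212.7] [614.  38.  50.] [601.  24.  16.] [627.  59.  75.]
red [330 230  10   8  62] [334.3 233.3] [ 516. -126.  152.] [ 505. -135.  147.] [ 527. -116.  155.]
white [278 105   4  11  18] [280.1 108.4] [846. 369. 127.] [840. 364.  99.] [849. 376. 135.]
white [103 137   4   4  15] [104.6 138.6] [395. 582. 125.] [391. 577. 121.] [401. 589. 130.]
white [111 147  30  14  46] [125.1 154.2] [393. 474. 127.] [353. 469. 123.] [437. 480. 129.]
white [118 155  34  16  48] [135.3 161.9] [395. 424. 127.] [344. 419. 124.] [437. 429. 130.]
white [144 177  19  11  96] [152.  181.7] [389. 353. 103.] [365. 341. 101.] [414. 368. 106.]
white [451 197  10   5  12] [455.1 198.9] [ 877. -211.   79.] [ 873.
[... 1489 characters left out ...]
197.  124.]
white [208 219   7   4  16] [211.2 220.6] [607. 150.  90.] [599. 143.  64.] [630. 157.  96.]
white [208 226   7   5  28] [210.9 228.3] [583. 148.  90.] [578. 141.  82.] [589. 156.  96.]
white [312 235  25  36 546] [324.6 251.5] [ 502. -126.  114.] [ 487. -155.   40.] [539. -97. 135.]
white [317 267   6   4  13] [319.3 268.8] [ 492. -113.   43.] [ 487. -120.   41.] [ 499. -108.   48.]
white [105 287  13  19 143] [111.4 296.9] [387. 351. 105.] [366. 342.  98.] [414. 364. 110.]
white [441 320  32  23 350] [454.8 333. ] [ 298. -396.   67.] [ 291. -442.   40.] [ 303. -378.  135.]
white [ 470  323   86   24 1043] [514.7 334.5] [ 283. -527.   99.] [ 275. -600.   40.] [ 294. -429.  135.]
```

```bash
sleep 0
```

```text
(no output)
```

View pics/sc.png

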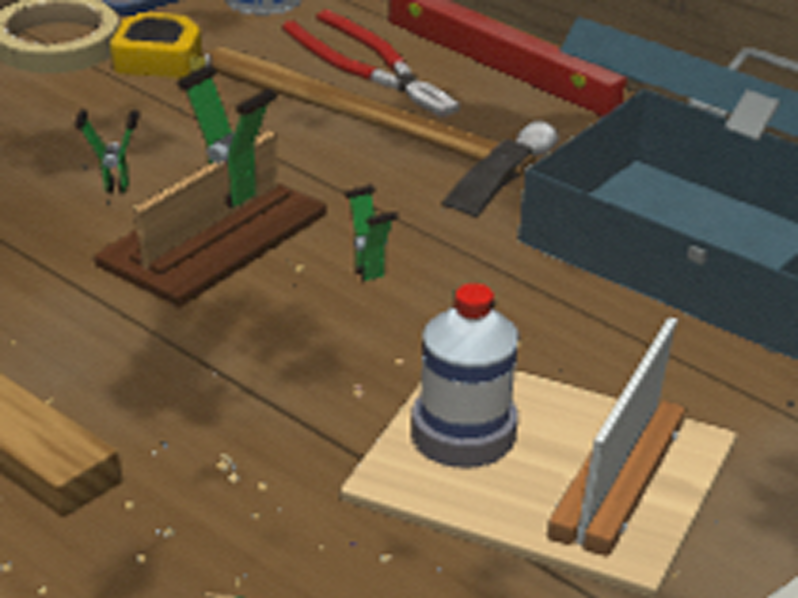

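View pics/tc.png

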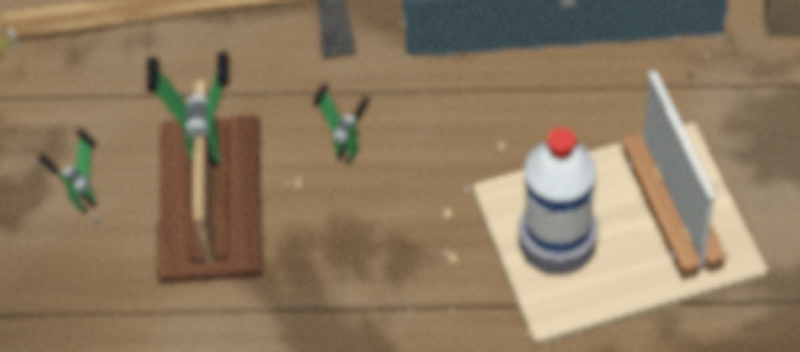

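```bash
cat > m.py <<'E'
from h import *
def ray(c,u,v,z):
    T=c['T']; d=T[:3,:3]@np.array([(u-c['cx'])/c['fx'],(v-c['cy'])/c['fy'],1]); o=T[:3,3]; return o+d*(z-o[2])/d[2]
if __name__=='__main__':
  s=dict(np.load('pics/scene0.npz')); t=dict(np.load('pics/top0.npz'))
  for n,c in (('s',s),('t',t)):
    W=pts(c); hsv=cv2.cvtColor(c['frame'],cv2.COLOR_RGB2HSV); H,S,V=cv2.split(hsv)
    print(n)
    box=(abs(W[...,0]-590)<60)&(abs(W[...,1]-151)<60)
    m=box&(V<60)&(W[...,2]>115)&(W[...,2]<160)
    k,l,st,ce=cv2.connectedComponentsWithStats(m.astype(np.uint8))
    for i in range(1,k):
        if st[i,4]>5:
            w=W[l==i]; print('bar',st[i],ce[i].round(1),np.nanmean(w,0).round(1),'ray138',ray(c,*ce[i],140).round(1))
    # strip: light wood top
    m=box&(W[...,2]>68)&(W[...,2]<80)&(H>8)&(H<28)&(V>90)
    w=W[m]
    if len(w)>5:
        vx,vy,x0,y0=cv2.fitLine(w[:,:2].astype(np.float32),cv2.DIST_HUBER,0,.01,.01).ravel(); print('strip',np.degrees(np.arctan2(vy,vx)),x0,y0,w.min(0).round(),w.max(0).round())
    m=(abs(W[...,0]-540)<80)&(abs(W[...,1]+217)<40)&(W[...,2]>50)&(W[...,2]<124)&(S<60)&(V>90)
    w=W[m]; vx,vy,x0,y0=cv2.fitLine(w[:,:2].astype(np.float32),cv2.DIST_HUBER,0,.01,.01).ravel(); print('panel',len(w),np.degrees(np.arctan2(vy,vx)),x0,y0)
    e=w[w[:,2]>112]; pr=(e[:,:2]-[x0,y0])@[vx,vy]; print('edge',len(e),pr.min(),pr.max(),e.mean(0),np.array([x0,y0])+np.array([vx,vy])*(pr.min()+pr.max())/2)
    m=(abs(W[...,0]-516)<30)&(abs(W[...,1]+126)<30)&((H<6)|(H>174))&(S>150)&(V>200)
    mm=np.argwhere(m).mean(0); print('noz',mm, ray(c,mm[1],mm[0],150))
    # base foot rack
    m=(abs(W[...,0]-560)<110)&(abs(W[...,1]-151)<70)&(W[...,2]>9)&(W[...,2]<19)&(S>90)&(V<110)
    w=W[m].astype(np.float32); print('foot',len(w),cv2.minAreaRect(w[:,:2]))
    m=(abs(W[...,0]-530)<130)&(abs(W[...,1]+165)<140)&(W[...,2]>9)&(W[...,2]<19)&(V>150)
    w=W[m].astype(np.float32); print('base',len(w),cv2.minAreaRect(w[:,:2]))
E
python3 m.py
```

```text
s
bar [257 161  10   8  40] [261.3 164.4] [591.  173.8 139.3] ray138 [590.3 173.  140. ]
bar [272 168  11   9  47] [277.1 172.2] [595.3 122.5 139. ] ray138 [594.3 121.5 140. ]
strip 4.267656 573.3238 147.36604 [532. 142.  71.] [637. 158.  79.]
panel 418 17.495821 557.4439 -213.28928
edge 130 -72.1298396794228 48.70071272184868 [ 542.3596977  -216.55253676  117.35887141] [ 546.27127418 -216.81109835]
noz [233.05555556 334.30555556] [ 517.95397375 -124.14675505  150.        ]Traceback (most recent call last):
  File "m.py", line 27, in <module>
    w=W[m].astype(np.float32); print('foot',len(w),cv2.minAreaRect(w[:,:2]))
                                                   ~~~~~~~~~~~~~~~^^^^^^^^^
cv2.error: OpenCV(4.12.0) /io/opencv/modules/imgproc/src/convhull.cpp:143: error: (-215:Assertion failed) total >= 0 && (depth == CV_32F || depth == CV_32S) in function 'convexHull'
```

```bash
sed -i 's/minAreaRect(w\[:,:2\])/minAreaRect(w[:,:2].copy()) if len(w)>4 else 0/' m.py; python3 m.py; python3 - <<'E'
from h import *
from scipy.spatial.transform import Rotation as R
print(R.from_euler('xyz',arm.state()['orientation']).as_matrix().round(3))
E
```

```text
s
bar [257 161  10   8  40] [261.3 164.4] [591.  173.8 139.3] ray138 [590.3 173.  140. ]
bar [272 168  11   9  47] [277.1 172.2] [595.3 122.5 139. ] ray138 [594.3 121.5 140. ]
strip 4.267656 573.3238 147.36604 [532. 142.  71.] [637. 158.  79.]
panel 418 17.495821 557.4439 -213.28928
edge 130 -72.1298396794228 48.70071272184868 [ 542.3596977  -216.55253676  117.35887141] [ 546.27127418 -216.81109835]
noz [233.05555556 334.30555556] [ 517.95397375 -124.14675505  150.        ]
foot 637 ((569.766357421875, 147.4035186767578), (152.20176696777344, 82.2705307006836), 2.5960490703582764)
base 2780 ((532.6494750976562, -171.87832641601562), (151.614501953125, 189.37403869628906), 17.91415786743164)
t
bar [219 207   2  10  18] [219.4 211.5] [593.7 121.5 143.4] ray138 [596.4 122.1 140. ]
bar [197 209   2   9  18] [197.5 213. ] [590.4 173.2 143.2] ray138 [592.9 173.9 140. ]
strip 4.2864833 568.4737 146.2302 [530. 137.  70.] [634. 153.  80.]
panel 488 17.721632 541.81305 -216.73506
edge 117 -56.99838878027527 64.38075592702748 [ 541.98283131 -217.80286869  118.21152278] [ 545.32907367 -215.61149222]
noz [233.18181818 324.96969697] [ 520.12115538 -125.98811185  150.        ]
foot 313 ((568.76953125, 144.99783325195312), (150.69117736816406, 76.3436279296875), 3.779029130935669)
base 2027 ((531.9381713867188, -164.91104125976562), (211.97825622558594, 223.90625), 10.154465675354004)
[[-0.001  0.431  0.902]
 [-0.001  0.902 -0.431]
 [-1.    -0.002 -0.   ]]
```

Request:
arm_command(
  steps=[
    [[0, 0, -0.1, 0.112, 0], [0, 0, -0.1, 0.112, 0], [0, 0, -0.1, 0.112, 0], [0, 0, -0.1, 0.112, 0], [0, 0, -0.1, 0.112, 0], [0, 0, -0.1, 0.112, 0], [0, 0, -0.1, 0.112, 0], [0, 0, -0.1, 0.112, 0], [0, 0, -0.1, 0.112, 0], [0, 0, -0.1, 0.112, 0]],
  ],
  force=20,
)

```text
clock: 1.35
position: [480.0, -37.1, 224.3]
orientation: [1.953, 1.57, 1.506]
wrist_force: [0.5, 0.1, 0.7]
opening: 0.9
```

Request:
arm_command(
  steps=[
    [[0, 0, -0.08, 0.09, 0], [0, 0, -0.08, 0.088, 0], [0, 0.05, 0, 0, 0], [0, 0.05, 0, 0, 0], [0, 0, 0, 0, 0], [0, 0, 0, 0, 0]],
  ],
)

```text
clock: 2.1
position: [516.6, -123.7, 184.9]
orientation: [0.255, 1.57, -0.191]
wrist_force: [-0.6, 0.7, -0.3]
opening: 0.5
```

```bash
python3 - <<'E'
from h import *
c=cap('scene'); save(c,'s1.png')
t=cap('top')
a=cv2.resize(c['frame'][150:300,260:420],None,fx=2.5,fy=3,interpolation=cv2.INTER_CUBIC)
b=cv2.resize(t['frame'][150:300,250:410],None,fx=2.5,fy=3,interpolation=cv2.INTER_CUBIC)
cv2.imwrite('pics/n1.png',np.hstack([a,b])[:,:,::-1]); print(arm.state())
E
```

```text
{'clock': 2.2, 'q': array([-3.65896365e-01,  2.35356103e-01,  1.66220495e+00,  8.68485911e-05,
        1.24216915e+00, -1.49127032e+00]), 'joint_vel': array([ 0.00124886, -0.00338243, -0.00012813, -0.00097276, -0.00056212,
        0.000858  ]), 'joint_torque': array([-6.83543645e-02, -3.64686871e+01, -2.23497266e+01, -1.33501165e-02,
        7.75837060e-02, -2.23325810e-05]), 'position': array([ 516.91972973, -123.70522118,  185.43675189]), 'orientation': array([ 0.12366126,  1.56893206, -0.32178906]), 'wrist_force': array([-0.62684683,  0.01235206, -0.33893619]), 'wrist_torque': array([ 0.02309918, -0.02483298, -0.02138474]), 'opening': -0.01325014412482256}
```

View pics/n1.png

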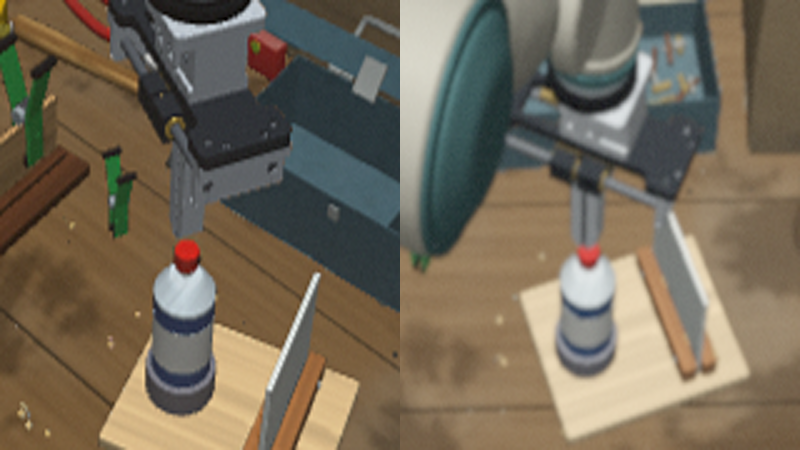

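The closed fingertips are centred above the red cap (at (188,250) in the left half and (590,252) in the right), with about 14 mm of clearance.

Request:
arm_command(
  steps=[
    [[0, 0.02, 0, 0, 0], [0, 0.015, 0, 0, 0], [0, 0, 0, 0, 0]],
  ],
)

```text
clock: 2.58
position: [516.3, -123.6, 170.3]
orientation: [2.209, 1.571, 1.764]
wrist_force: [-0.3, -0.1, 2.5]
opening: 0.7
```

Request:
arm_command(
  steps=[
    [[0, 0.01, 0, 0, 0], [0, 0, 0, 0, 0], [0, 0, 0, 0, 0]],
  ],
)

```text
clock: 2.95
position: [516.4, -123.6, 166.9]
orientation: [0.876, 1.57, 0.43]
wrist_force: [-1.1, 1.3, 4.8]
opening: 0.7
```

Request:
arm_command(
  steps=[
    [[0, 0.01, 0, 0, 0], [0, 0, 0, 0, 0], [0, 0, 0, 0, 0]],
  ],
)

```text
clock: 3.32
position: [516.4, -123.6, 165.0]
orientation: [0.206, 1.569, -0.24]
wrist_force: [-3.9, 1.8, 16.6]
opening: 0.5
```

Request:
arm_command(
  steps=[
    [[0, -0.04, 0, 0, 0], [0, -0.15, 0, 0, 0], [94, 0, 0.139, -0.024, 0], [94, 0, 0.139, -0.024, 0], [94, 0, 0.139, -0.024, 0], [94, 0, 0.139, -0.024, 0], [94, 0, 0.139, -0.024, 0], [94, 0, 0, 0, -0.22], [94, 0, 0, 0, -0.22], [94, 0, 0, 0, -0.22]],
  ],
)

```text
clock: 4.58
position: [592.8, 148.1, 237.7]
orientation: [-2.881, 1.57, -2.802]
wrist_force: [-0.0, 0.3, 0.0]
opening: 77.0
```

Request:
arm_command(
  steps=[
    [[94, 0, 0, 0, 0], [94, 0, 0, 0, 0]],
  ],
)

```text
clock: 4.82
position: [592.8, 147.7, 238.2]
orientation: [-3.089, 1.57, -3.019]
wrist_force: [0.0, 0.1, 0.8]
opening: 93.5
```

```bash
cat > v.py <<'E'
from h import *
import sys
from scipy.spatial.transform import Rotation as R
def view(name,bs,bt):
    c=cap('scene');t=cap('top'); np.savez('pics/scene_%s.npz'%name,**c); np.savez('pics/top_%s.npz'%name,**t)
    a=cv2.resize(c['frame'][bs[1]:bs[1]+150,bs[0]:bs[0]+130],(390,450),interpolation=cv2.INTER_CUBIC)
    b=cv2.resize(t['frame'][bt[1]:bt[1]+150,bt[0]:bt[0]+130],(390,450),interpolation=cv2.INTER_CUBIC)
    cv2.imwrite('pics/%s.png'%name,np.hstack([a,b])[:,:,::-1])
    st=arm.state(); M=R.from_euler('xyz',st['orientation']).as_matrix()
    print(st['clock'],st['position'].round(1),st['opening'].round(1),st['wrist_force'].round(1),st['wrist_torque'].round(2),'heading y',np.degrees(np.arctan2(M[1,1],M[0,1])).round(2)); print(M.round(3)); return c,t
E
python3 -c "
from v import *
view('c1',(210,80),(150,120))"
```

```text
Traceback (most recent call last):
  File "v.py", line 10, in view
    print(st['clock'],st['position'].round(1),st['opening'].round(1),st['wrist_force'].round(1),st['wrist_torque'].round(2),'heading y',np.degrees(np.arctan2(M[1,1],M[0,1])).round(2)); print(M.round(3)); return c,t
                                              ^^^^^^^^^^^^^^^^^^^
AttributeError: 'float' object has no attribute 'round'
```

View pics/c1.png

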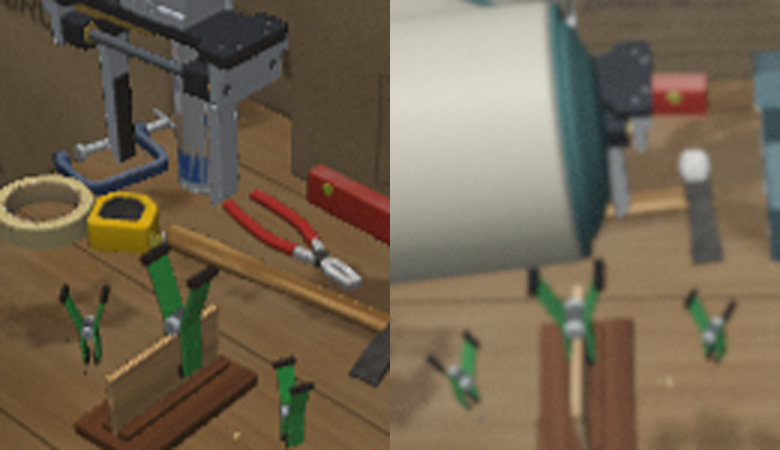

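```bash
sed -i "s/st\['opening'\].round(1)/round(st['opening'],1)/" v.py; cat > st.py <<'E'
from h import *
from scipy.spatial.transform import Rotation as R
st=arm.state(); M=R.from_euler('xyz',st['orientation']).as_matrix()
print(st['clock'],st['position'].round(1),st['opening'],st['wrist_force'].round(1),'heading',np.degrees(np.arctan2(M[1,1],M[0,1])).round(2)); print(M.round(3),st['q'].round(2))
E
python3 st.py
```

```text
4.925 [592.9 147.7 238.4] 94.12996037063307 [-0.2 -0.9  0.2] heading 94.06
[[-0.    -0.071  0.997]
 [ 0.     0.997  0.071]
 [-1.     0.    -0.   ]] [ 0.13  0.32  1.4   0.    1.42 -1.51]
```

Request:
arm_command(
  steps=[
    [[94, 0.12, 0, 0, 0], [94, 0.12, 0, 0, 0], [94, 0.006, 0, 0, 0], [94, 0, 0, 0, 0]],
  ],
  force=25,
)

```text
clock: 5.42
position: [593.9, 147.9, 141.4]
orientation: [0.089, 1.569, 0.161]
wrist_force: [0.7, -0.9, 0.5]
opening: 93.8
```

```bash
python3 -c "
from v import *
view('c2',(210,80),(150,120))"
```

```text
5.525 [594.6 148.1 142.5] 94.3 [ 0.3 -0.   1.4] [ 0.1  -0.03 -0.01] heading y 94.14
[[ 0.004 -0.072  0.997]
 [ 0.001  0.997  0.072]
 [-1.     0.     0.004]]
```

View pics/c2.png

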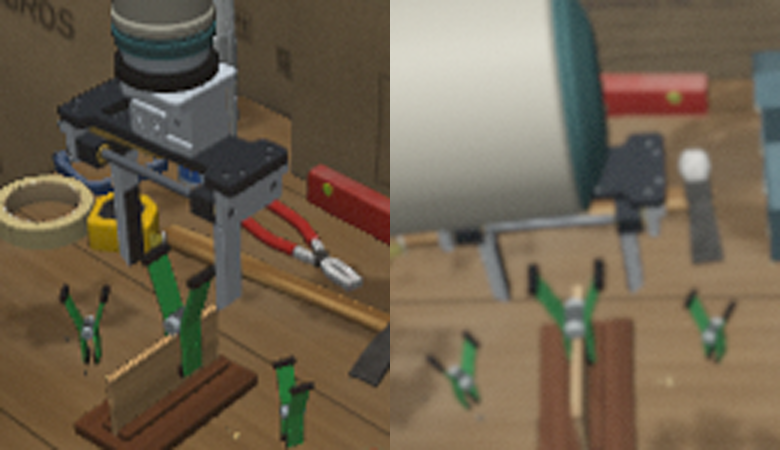

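```bash
python3 st.py; python3 - <<'E'
from m import *
for n in('scene','top'):
    c=dict(np.load('pics/%s_c2.npz'%n)); T=np.linalg.inv(c['T'])
    for P in ([591,195,122],[597,101,122],[590.6,173.4,138],[595.3,121.8,138]):
        p=T[:3,:3]@P+T[:3,3]; u,v=p[0]/p[2]*c['fx']+c['cx'],p[1]/p[2]*c['fy']+c['cy']; o=(210,80) if n=='scene' else (150,120)
        print(n,P,round(u),round(v),'crop',round((u-o[0])*3)+(390 if n=='top' else 0),round((v-o[1])*3))
    W=pts(c); hsv=cv2.cvtColor(c['frame'],cv2.COLOR_RGB2HSV)
    m=(W[...,2]>115)&(W[...,2]<200)&(abs(W[...,1]-148)<75)&(abs(W[...,0]-600)<60)&(hsv[...,1]<60)
    w=W[m]; 
    for lo in (115,130,145,160): 
        for s in (1,-1):
            q=w[(w[:,2]>lo)&(w[:,2]<lo+15)&((w[:,1]-148)*s>20)]
            if len(q): print(lo,s,len(q),np.median(q,0).round(),q.min(0).round(),q.max(0).round())
E
```

```text
5.525 [594.6 148.1 142.5] 94.33417294164668 [ 0.3 -0.   1.4] heading 94.14
[[ 0.004 -0.072  0.997]
 [ 0.001  0.997  0.072]
 [-1.     0.     0.004]] [ 0.13  0.38  1.55  0.    1.2  -1.51]
scene [591, 195, 122] 256 167 crop 138 261
scene [597, 101, 122] 284 181 crop 223 304
scene [590.6, 173.4, 138] 261 165 crop 154 255
scene [595.3, 121.8, 138] 277 173 crop 202 278
115 1 8 [584. 198. 126.] [580. 197. 122.] [597. 201. 129.]
115 -1 4 [589.  96. 128.] [587.  95. 127.] [590.  98. 130.]
130 1 55 [586. 196. 141.] [578. 171. 131.] [606. 208. 145.]
130 -1 63 [593.  96. 140.] [585.  89. 130.] [609. 125. 145.]
145 1 34 [583. 198. 152.] [579. 194. 145.] [597. 208. 159.]
145 -1 41 [592.  91. 151.] [587.  88. 146.] [605. 100. 160.]
160 1 41 [583. 198. 168.] [578. 193. 161.] [597. 208. 175.]
160 -1 43 [592.  91. 167.] [586.  88. 160.] [607.  99. 175.]
top [591, 195, 122] 190 218 crop 509 295
top [597, 101, 122] 229 216 crop 628 287
top [590.6, 173.4, 138] 198 214 crop 533 283
top [595.3, 121.8, 138] 220 212 crop 599 277
115 1 3 [582. 197. 128.] [581. 195. 127.] [583. 200. 129.]
115 -1 1 [593.  99. 122.] [593.  99. 122.] [593.  99. 122.]
130 1 29 [584. 194. 140.] [579. 172. 131.] [602. 204. 145.]
130 -1 37 [591.  97. 141.] [585.  87. 130.] [608. 126. 145.]
145 1 28 [582. 196. 150.] [577. 172. 145.] [595. 204. 158.]
145 -1 23 [589.  95. 153.] [580.  88. 145.] [606. 123. 159.]
160 1 25 [581. 198. 168.] [577. 193. 161.] [585. 204. 174.]
160 -1 22 [589.  92. 167.] [585.  87. 161.] [596.  98. 175.]
```

The fingertips project where they should, straddling both bars ((138,261) and (223,304) in the crop). I'll squeeze now.

Request:
arm_command(
  steps=[
    [[20, 0, 0, 0, 0], [20, 0, 0, 0, 0], [20, 0, 0, 0, 0], [20, 0, 0, 0, 0], [20, 0, 0, 0, 0], [20, 0, 0, 0, 0]],
  ],
  force=25,
)

```text
clock: 6.28
position: [594.7, 148.0, 143.8]
orientation: [0.012, 1.565, 0.085]
wrist_force: [-2.3, -1.3, 19.4]
opening: 37.8
```

```bash
python3 -c "
from v import *
view('c3',(210,80),(150,120))"
```

```text
6.375 [595.1 148.  144.3] 29.3 [-2.4 -0.1 17.8] [0.04 0.42 0.01] heading y 94.16
[[ 0.007 -0.073  0.997]
 [ 0.001  0.997  0.073]
 [-1.     0.     0.007]]
```

View pics/c3.png

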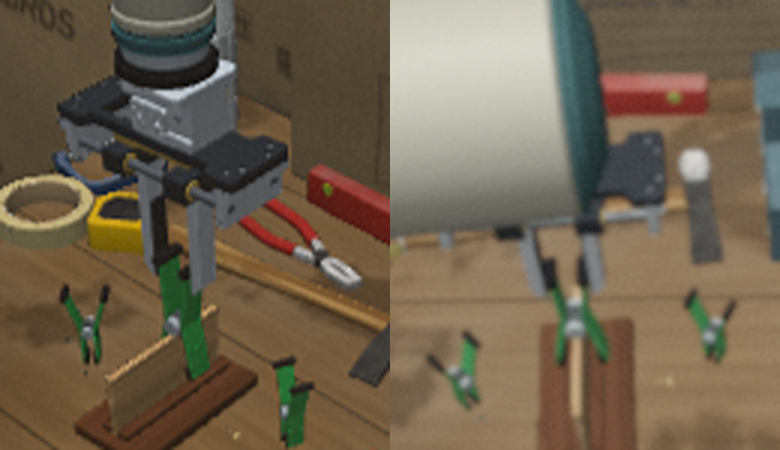

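Request:
arm_command(
  steps=[
    [[20, 0, 0, 0, 0], [20, 0, 0, 0, 0], [20, 0, 0, 0, 0]],
  ],
  force=25,
)

```text
clock: 6.75
position: [595.3, 148.0, 144.6]
orientation: [0.027, 1.563, 0.099]
wrist_force: [-1.6, -1.2, 16.9]
opening: 25.4
```

```bash
python3 st.py;  python3 -c "
from h import *
print(arm.state())"
```

```text
6.75 [595.3 148.  144.6] 25.42781738199719 [-1.6 -1.2 16.9] heading 94.16
[[ 0.008 -0.073  0.997]
 [ 0.001  0.997  0.073]
 [-1.     0.     0.008]] [ 0.13  0.38  1.55 -0.    1.2  -1.51]
{'clock': 6.75, 'q': array([ 1.30495123e-01,  3.80934437e-01,  1.55139057e+00, -2.53433480e-04,
        1.20165230e+00, -1.51287144e+00]), 'joint_vel': array([ 1.40201621e-04, -7.02631465e-04, -1.02714186e-03, -6.23451393e-05,
        1.88096285e-03, -1.07552561e-04]), 'joint_torque': array([ 1.15604483e-02, -3.44598877e+01, -1.68930995e+01,  9.21993214e-02,
       -6.88026845e-01,  1.70783831e-03]), 'position': array([595.2568274 , 148.02866876, 144.59684431]), 'orientation': array([0.02680654, 1.5631773 , 0.09946732]), 'wrist_force': array([-1.55679981, -1.18964206, 16.86669321]), 'wrist_torque': array([-0.0285022 ,  0.33778015,  0.00654631]), 'opening': 25.42781738199719}
```

Request:
arm_command(
  steps=[
    [[20, -0.02, 0, 0, 0], [20, -0.03, 0, 0, 0], [20, -0.04, 0, 0, 0], [20, -0.05, 0, 0, 0], [20, -0.05, 0, 0, 0], [20, 0, 0, 0, 0], [20, 0, 0, 0, 0]],
  ],
)

```text
clock: 7.62
position: [592.5, 147.8, 215.5]
orientation: [3.123, 1.57, -3.088]
wrist_force: [-0.7, -0.5, -1.4]
opening: 25.4
```

```bash
python3 -c "
from v import *
view('c4',(210,60),(150,100))"
```

```text
7.725 [592.3 147.8 215. ] 25.2 [-0.4  1.1 -1.1] [ 0.05 -0.05  0.02] heading y 94.16
[[-0.002 -0.072  0.997]
 [-0.     0.997  0.072]
 [-1.    -0.    -0.002]]
```

View pics/c4.png

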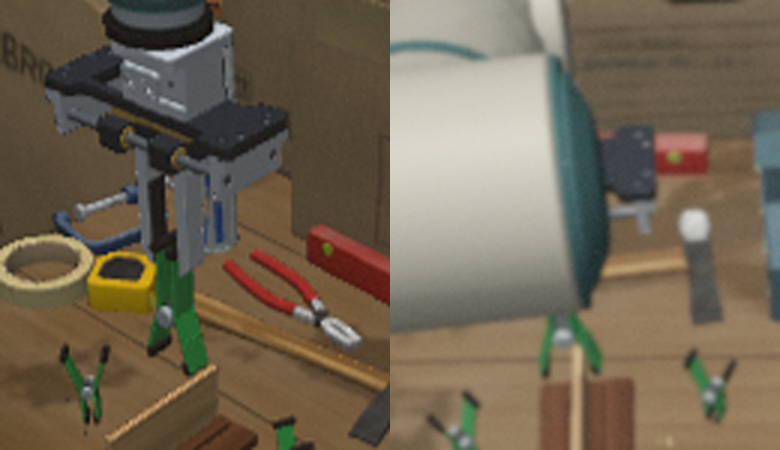

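Request:
arm_command(
  steps=[
    [[20, -0.1, 0, 0, 0], [20, -0.09, 0, 0, -0.15], [20, 0, 0, 0, -0.152], [20, 0, -0.119, -0.055, 0], [20, 0, -0.119, -0.055, 0], [20, 0, -0.119, -0.055, 0], [20, 0, -0.119, -0.055, 0], [20, 0, -0.119, -0.055, 0], [20, 0, -0.119, -0.055, 0], [20, 0, -0.119, -0.055, 0]],
  ],
)

```text
clock: 8.98
position: [547.1, -217.9, 291.1]
orientation: [2.153, 1.569, 2.463]
wrist_force: [1.5, -0.5, -0.1]
opening: 25.5
```

Request:
arm_command(
  steps=[
    [[20, 0, 0, 0, 0], [20, 0, 0, 0, 0], [20, 0, 0, 0, 0]],
  ],
)

```text
clock: 9.35
position: [547.9, -215.1, 291.8]
orientation: [1.622, 1.57, 1.933]
wrist_force: [-1.0, 0.5, -0.6]
opening: 25.0
```

```bash
python3 -c "
from v import *
view('p1',(310,130),(290,110))"
```

```text
9.45 [ 548.  -215.1  292.1] 25.2 [ 1.   1.1 -1.7] [ 0.04 -0.03  0.02] heading y 107.85
[[ 0.    -0.307  0.952]
 [ 0.     0.952  0.307]
 [-1.     0.     0.   ]]
```

View pics/p1.png

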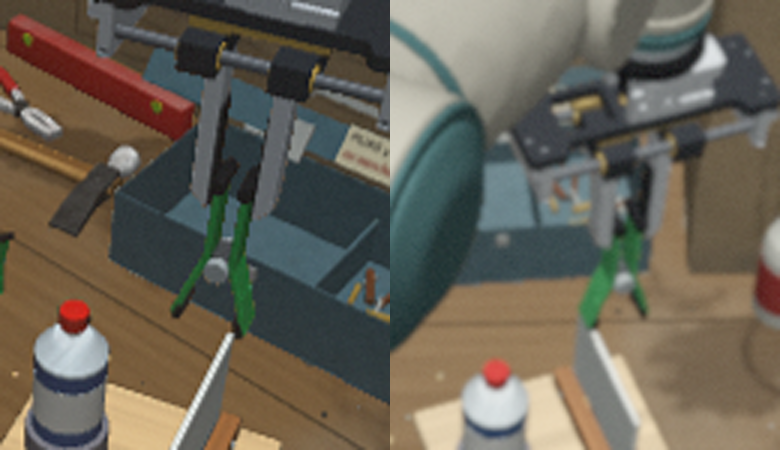

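```bash
cat > p.py <<'E'
from m import *
import sys
def ana(name):
  th=np.radians(17.8); ex=np.array([np.cos(th),np.sin(th)]); ey=np.array([-np.sin(th),np.cos(th)]); o=np.array([546,-215.6])
  for n in('scene','top'):
    c=dict(np.load('pics/%s_%s.npz'%(n,name))); W=pts(c); hsv=cv2.cvtColor(c['frame'],cv2.COLOR_RGB2HSV); H,S,V=cv2.split(hsv)
    L=np.stack([(W[...,:2]-o)@ex,(W[...,:2]-o)@ey,W[...,2]],-1)
    near=(abs(L[...,0])<70)&(abs(L[...,1])<60)
    g=near&(H>45)&(H<85)&(S>90)&(V>30)
    print(n)
    w=L[g]; zb=w[:,2].min(); print('green zmin/max',zb.round(),w[:,2].max().round())
    for a in np.arange(zb,w[:,2].max(),12):
      for s in(1,-1):
        q=w[(w[:,2]>=a)&(w[:,2]<a+12)]; q=q[(q[:,1]-np.median(w[:,1]))*s>0]
        if len(q): print(' z%.0f side%+d n%d x %.0f..%.0f y %.1f..%.1f'%(a,s,len(q),q[:,0].min(),q[:,0].max(),q[:,1].min(),q[:,1].max()))
    pn=near&(W[...,2]>60)&(W[...,2]<124)&(S<60)&(V>90); q=L[pn]
    print(' panel n',len(q),'x',np.percentile(q[:,0],[2,98]).round(1),'y med',np.median(q[:,1]).round(1),np.percentile(q[:,1],[10,90]).round(1),'slope',np.degrees(np.polyfit(q[:,0],q[:,1],1)[0]).round(2))
    gr=near&(S<40)&(W[...,2]>200)&(W[...,2]<245)&(abs(L[...,1])<12); q=L[gr]
    if len(q): print(' barrel?',len(q),np.median(q,0).round(1),q.min(0).round(),q.max(0).round())
ana(sys.argv[1])
E
python3 p.py p1
```

```text
scene
green zmin/max 186.0 283.0
 z186 side+1 n11 x -11..9 y 20.4..25.8
 z186 side-1 n30 x -12..11 y -22.4..-16.6
 z198 side+1 n10 x -11..-6 y 18.2..23.3
 z198 side-1 n34 x -11..12 y -19.8..-13.0
 z210 side+1 n13 x -10..-8 y 13.5..20.6
 z210 side-1 n36 x -11..9 y -16.3..-9.2
 z222 side+1 n19 x -10..-5 y -7.6..15.8
 z222 side-1 n34 x -11..12 y -12.9..-7.9
 z234 side+1 n34 x -11..10 y -7.7..12.1
 z234 side-1 n12 x -7..11 y -9.5..-7.8
 z246 side+1 n30 x -10..11 y -7.7..11.6
 z246 side-1 n14 x -10..10 y -9.2..-8.0
 z258 side+1 n37 x -9..11 y -7.2..11.5
 z258 side-1 n14 x -9..9 y -9.5..-7.7
 z270 side+1 n32 x -9..13 y -7.6..11.7
 z270 side-1 n14 x -8..4 y -11.8..-8.0
 z282 side+1 n4 x -8..-7 y -6.1..10.3
 z282 side-1 n2 x -8..-6 y -9.3..-7.9
 panel n 364 x [-59.6  57.4] y med -1.5 [-1.9  1.6] slope -0.27
 barrel? 87 [-10.6   1.6 236.3] [-14.  -6. 224.] [ 15.   8. 241.]
top
green zmin/max 186.0 664.0
 z186 side+1 n16 x -10..11 y 21.0..25.1
 z186 side-1 n2 x -5..5 y -18.4..-17.3
 z198 side+1 n29 x -12..9 y 16.8..23.4
 z198 side-1 n7 x -9..-1 y -18.9..-15.2
 z210 side+1 n30 x -10..12 y 13.5..20.3
 z210 side-1 n5 x -9..-7 y -15.3..-11.9
 z222 side+1 n25 x -13..9 y 10.3..16.3
 z222 side-1 n2 x 5..6 y 9.1..9.6
 z234 side+1 n10 x -9..11 y 10.0..13.3
 z234 side-1 n15 x -10..7 y -6.9..9.8
 z246 side+1 n8 x -10..5 y 10.0..11.5
 z246 side-1 n24 x -13..9 y -8.7..9.6
 z258 side+1 n4 x -10..1 y 10.2..11.3
 z258 side-1 n30 x -11..9 y -10.3..9.7
 z270 side+1 n4 x -11..-5 y 10.3..11.0
 z270 side-1 n26 x -10..12 y -10.0..9.5
 z282 side+1 n1 x -9..-9 y 10.3..10.3
 z282 side-1 n12 x -13..3 y -7.3..9.6
 z294 side-1 n3 x -14..-8 y 4.2..6.3
 z654 side-1 n1 x -48..-48 y -45.3..-45.3
 panel n 407 x [-60.5  55.7] y med 0.3 [-1.7  1.5] slope 0.38
 barrel? 45 [-11.3   1.2 237.4] [-15.  -6. 223.] [  1.   7. 245.]
```

Request:
arm_command(
  steps=[
    [[20, 0, -0.004, 0, 0], [20, 0.04, 0, 0, 0], [20, 0.05, 0, 0, 0], [20, 0.03, 0, 0, 0], [20, 0, 0, 0, 0], [20, 0, 0, 0, 0]],
  ],
)

```text
clock: 10.2
position: [548.6, -218.2, 244.5]
orientation: [-0.708, 1.57, -0.398]
wrist_force: [0.5, 0.2, 0.0]
opening: 25.3
```

```bash
python3 -c "
from v import *
view('p2',(310,130),(290,110))"; python3 p.py p2 | grep -v side
```

```text
10.3 [ 548.7 -218.2  244.8] 25.4 [-0.2 -0.2 -1. ] [0.09 0.04 0.05] heading y 107.74
[[ 0.001 -0.305  0.952]
 [-0.001  0.952  0.305]
 [-1.    -0.001  0.001]]
scene
green zmin/max 140.0 597.0
 panel n 359 x [-59.7  51.3] y med -1.5 [-1.9  1.6] slope -0.36
 barrel? 25 [ -7.6   2.6 243.3] [-12. -12. 231.] [ 17.  12. 245.]
top
green zmin/max 144.0 252.0
 panel n 353 x [-59.9  57. ] y med 0.2 [-1.9  1.4] slope 0.25
 barrel? 9 [ -4.2   7.5 244.3] [ -9.  -9. 230.] [ 13.  12. 245.]
```

View pics/p2.png

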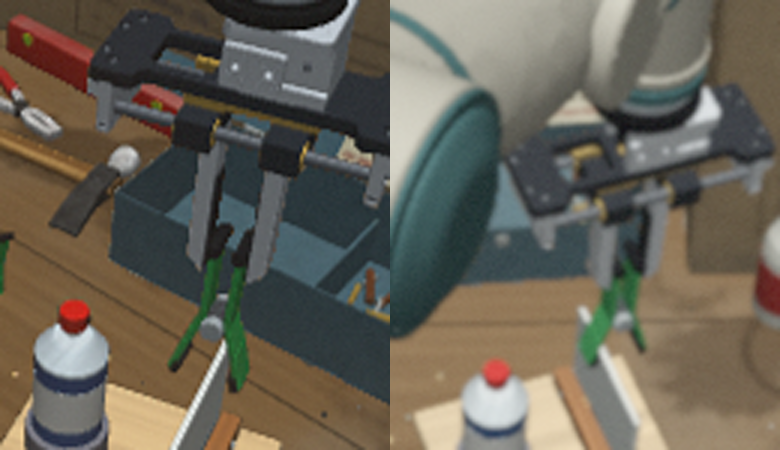

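```bash
python3 p.py p2 | grep -E "scene|top|z1[4-7]|z2.. side.1 "
```

```text
scene
 z140 side+1 n10 x -10..12 y 16.4..22.9
 z140 side-1 n32 x -11..9 y -26.0..-19.1
 z152 side+1 n13 x -10..-7 y 13.1..19.7
 z152 side-1 n29 x -11..9 y -22.5..-17.0
 z164 side+1 n12 x -10..-1 y 10.2..15.4
 z164 side-1 n32 x -11..10 y -19.4..-13.9
 z176 side+1 n17 x -12..3 y -10.6..12.8
 z176 side-1 n27 x -9..12 y -15.7..-11.1
 z200 side+1 n31 x -11..9 y -10.6..8.5
 z200 side-1 n13 x -9..8 y -12.3..-11.2
 z212 side+1 n27 x -9..13 y -10.7..8.1
 z212 side-1 n11 x -9..6 y -12.4..-10.9
 z224 side+1 n28 x -10..12 y -10.2..8.1
 z224 side-1 n10 x -9..3 y -14.9..-11.1
 z236 side+1 n2 x -10..-8 y 4.5..5.9
top
 z144 side+1 n26 x -13..11 y 16.2..21.8
 z144 side-1 n3 x -6..2 y -22.3..-20.4
 z156 side+1 n27 x -10..9 y 12.5..18.9
 z156 side-1 n4 x -11..-4 y -21.1..-16.9
 z168 side+1 n23 x -9..13 y 7.1..14.6
 z168 side-1 n1 x -11..-11 y -15.8..-15.8
 z204 side+1 n5 x -11..1 y 6.6..7.5
 z204 side-1 n22 x -8..9 y -11.0..6.4
 z216 side+1 n3 x -11..-8 y 7.1..8.3
 z216 side-1 n21 x -13..12 y -12.6..6.4
 z228 side-1 n22 x -12..9 y -11.8..6.4
 z240 side+1 n1 x -11..-11 y 7.7..7.7
 z240 side-1 n8 x -13..-1 y -9.4..5.1
```

The clip is upright, its centre about 1.6 mm to the -y side of the panel's mid-plane (jaws at about (185,365) and (235,380) in the left half). I'll correct that and go down the last 38 mm.

Request:
arm_command(
  steps=[
    [[20, 0, 0.004, 0, 0], [20, 0.03, 0, 0, 0], [20, 0.035, 0, 0, 0], [20, 0.025, 0, 0, 0], [20, 0.005, 0, 0, 0], [20, 0, 0, 0, 0], [20, 0, 0, 0, 0]],
  ],
)

```text
clock: 11.18
position: [548.1, -216.6, 206.5]
orientation: [-0.712, 1.57, -0.402]
wrist_force: [-0.0, -0.4, -1.2]
opening: 25.8
```

```bash
python3 -c "
from v import *
view('p3',(310,140),(290,120))"; python3 p.py p3 | grep -E "scene|top|green|panel|z(8|9|10|11|12|13|14). side|z1(0|1|2|3|4). side"
```

```text
11.275 [ 548.1 -216.6  206.5] 25.4 [ 0.8  0.7 -0.9] [ 0.06  0.01 -0.  ] heading y 107.75
[[ 0.001 -0.305  0.952]
 [-0.     0.952  0.305]
 [-1.    -0.001  0.001]]
scene
green zmin/max 100.0 608.0
 z100 side+1 n7 x -11..7 y 18.8..24.4
 z100 side-1 n23 x -10..9 y -24.0..-17.9
 z112 side+1 n11 x -10..-6 y 16.4..22.3
 z112 side-1 n27 x -11..10 y -20.9..-16.4
 z124 side+1 n11 x -10..-7 y 11.9..18.4
 z124 side-1 n29 x -10..10 y -18.2..-12.6
 z136 side+1 n14 x -12..1 y -9.3..15.7
 z136 side-1 n30 x -13..10 y -14.6..-9.5
 z148 side+1 n22 x -11..10 y -9.3..10.4
 z148 side-1 n11 x -8..9 y -10.5..-9.5
 panel n 286 x [-59.9  35.6] y med -1.5 [-1.9  1.5] slope -0.86
top
green zmin/max 106.0 210.0
 z106 side+1 n23 x -12..12 y 18.2..22.9
 z106 side-1 n3 x -9..0 y -18.8..-17.6
 z118 side+1 n25 x -11..8 y 14.7..21.2
 z118 side-1 n3 x -10..-8 y -19.4..-14.9
 z130 side+1 n24 x -10..10 y 11.0..17.0
 z130 side-1 n1 x -10..-10 y -14.3..-14.3
 z142 side+1 n17 x -8..11 y 8.2..14.9
 z142 side-1 n6 x -6..7 y 6.0..8.1
 panel n 338 x [-60.2  56.4] y med 0.3 [-1.9  1.5] slope 0.24
```

View pics/p3.png

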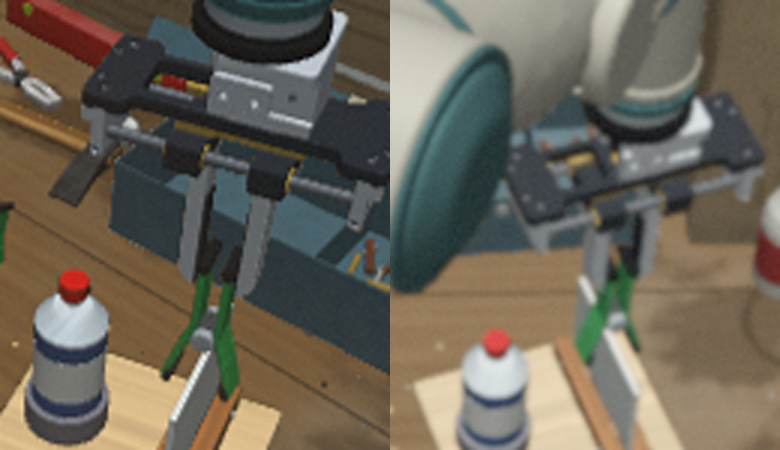

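```bash
python3 - <<'E'
from m import *
th=np.radians(17.8); ex=np.array([np.cos(th),np.sin(th)]); ey=np.array([-np.sin(th),np.cos(th)]); o=np.array([546,-215.6])
for n,g in(('scene',(310+203/3,140+340/3)),('top',(290+226/3,120+320/3))):
    c=dict(np.load('pics/%s_p3.npz'%n)); W=pts(c); hsv=cv2.cvtColor(c['frame'],cv2.COLOR_RGB2HSV); H,S,V=cv2.split(hsv)
    L=np.stack([(W[...,:2]-o)@ex,(W[...,:2]-o)@ey,W[...,2]],-1)
    d=c['T'][:3,:3]@np.array([(g[0]-c['cx'])/c['fx'],(g[1]-c['cy'])/c['fy'],1]); p0=c['T'][:3,3]
    t=(-15-(p0[:2]-o)@ex)/(d[:2]@ex); p=p0+t*d; print(n,'barrel face y,z',((p[:2]-o)@ey).round(1),p[2].round(1))
    u,v=int(g[0]),int(g[1]); sub=L[v-3:v+4,u-3:u+4]; q=sub[(S[v-3:v+4,u-3:u+4]<60)]; print(np.median(q,0).round(1),q.min(0).round(1),q.max(0).round(1))
    dk=(V<55)&(abs(L[...,0])<18)&(abs(abs(L[...,1])-21)<8)&(L[...,2]>70)&(L[...,2]<125); q=L[dk]
    for s in (1,-1):
        r=q[q[:,1]*s>0]
        if len(r): print('dark tips',len(r),r.min(0).round(1),r.max(0).round(1))
st=arm.state(); print(st['joint_vel'].round(4))
E
```

```text
scene barrel face y,z -2.1 149.7
[nan nan nan] [nan nan nan] [nan nan nan]
dark tips 14 [-10.5  16.7  97.6] [  8.1  22.8 109. ]
dark tips 8 [-13.  -22.1 100.5] [ -6.6 -15.7 110.2]
top barrel face y,z 1.3 157.4
[-10.9  -0.4 152.5] [-15.7  -8.2 141.1] [ -2.6   7.1 160.6]
[-0.0002 -0.0002  0.0013  0.0002 -0.001   0.0009]
```

Request:
arm_command(
  steps=[
    [[20, 0.008, 0, 0, 0], [20, 0, 0, 0, 0], [20, 0, 0, 0, 0], [20, 0, 0, 0, 0]],
  ],
)

```text
clock: 11.78
position: [547.8, -216.5, 202.9]
orientation: [-0.229, 1.571, 0.081]
wrist_force: [-0.1, 0.4, -1.0]
opening: 25.0
```

```bash
python3 -c "
from v import *
view('p4',(310,140),(290,120))"; python3 p.py p4 | grep -E "scene|top|green|panel|z(8|9|10|11|12|13|14). side|z1(0|1|2|3|4). side"
```

```text
11.875 [ 547.8 -216.5  202.9] 25.2 [-0.4 -0.5 -0.2] [ 0.06 -0.02  0.  ] heading y 107.75
[[ 0.    -0.305  0.952]
 [ 0.     0.952  0.305]
 [-1.    -0.     0.   ]]
scene
green zmin/max 98.0 195.0
 z98 side+1 n10 x -13..1 y 18.6..24.1
 z98 side-1 n26 x -11..8 y -23.5..-18.1
 z110 side+1 n11 x -11..-8 y 16.6..22.2
 z110 side-1 n30 x -12..9 y -21.0..-15.1
 z122 side+1 n15 x -10..2 y 11.7..18.0
 z122 side-1 n30 x -11..12 y -16.8..-11.3
 z134 side+1 n13 x -11..-1 y -8.6..13.2
 z134 side-1 n26 x -9..10 y -13.3..-9.5
 z146 side+1 n26 x -11..10 y -8.4..9.8
 z146 side-1 n9 x -10..4 y -10.2..-9.0
 panel n 272 x [-59.7  34. ] y med -1.5 [-1.9  1.5] slope -0.93
top
green zmin/max 87.0 206.0
 z87 side-1 n1 x 39..39 y 0.7..0.7
 z99 side+1 n17 x -11..8 y 17.8..23.2
 z99 side-1 n1 x -9..-9 y -19.7..-19.7
 z111 side+1 n21 x -11..11 y 16.4..22.4
 z111 side-1 n4 x -10..-2 y -18.3..-16.0
 z123 side+1 n29 x -11..9 y 10.8..19.0
 z123 side-1 n2 x -13..-9 y -13.7..-12.7
 z135 side+1 n19 x -9..9 y 8.8..14.4
 z135 side-1 n4 x -7..9 y 7.2..8.7
 z147 side+1 n5 x -8..3 y 8.8..9.8
 z147 side-1 n15 x -8..9 y -9.4..8.4
 panel n 336 x [-61.   57.7] y med 0.3 [-1.8  1.4] slope 0.04
```

View pics/p4.png

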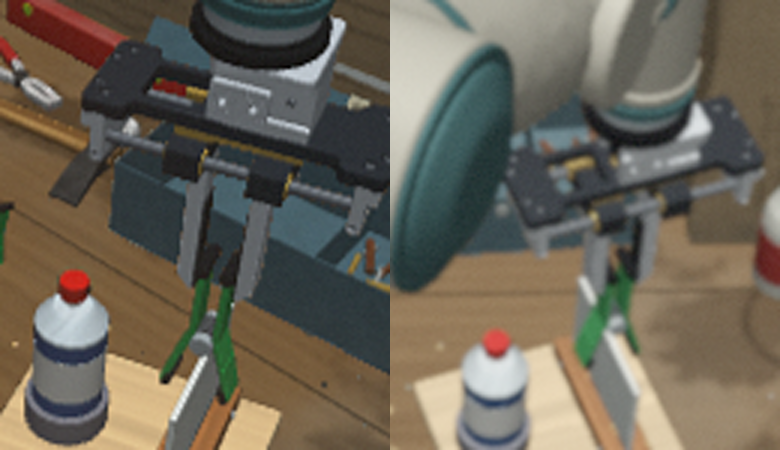

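The clip straddles the panel edge centred: jaws at y of about ±24 mm around the panel's mid-plane, tips about 22–25 mm below the edge, upright and still. The handles are fully squeezed, and the nozzle is back up at (73,285). I'm handing the job in.

```bash
python3 -c "
from rig import arm
print(arm.close_job())"
```

```text
the job is handed in; nothing more can be done
None
```

The job is handed in at about 12 s: I pressed the nozzle first, then took the large clip off its rack. The arm is still holding it open over the panel.

- **Nozzle:** I pressed it with the closed fingertips until it met the stop. The fingertips reached 146 mm, which is the full 6 mm of travel, at about 17 N. The pictures after I let go show it back up.
- **Clip:** It is squeezed at 25 N to an opening of about 25 mm, a little under the stated 27 mm stop. It is upright to within about 0.1°.
- **Position over the panel:** The jaws sit evenly on both sides, with their outer faces about ±24 mm from the panel's mid-plane and within about 2 mm of the middle lengthwise. The jaw tips are roughly 22–28 mm below the edge. Wrist forces are at noise level, so nothing is touching.
- **Checks that disagreed:** The height of the clip's pivot came out a few millimetres apart between the camera views and the arm's reading (about 145 to 157 mm in the check before the final 3 mm drop). The depth over the edge is therefore only good to a few millimetres.
- **While squeezing on the rack:** The rising handles pushed the arm up by about 3 mm, at up to 19 N. That was gone after the lift.
- **Bystanders:** The glue bottle and the screw box were not approached.

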